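Clamp the stepped sleeve in the V-block fixture

TASK

Lay the turned sleeve that has the stepped-down end in the pair of V-blocks, its full-diameter end right up against the end stop, without dropping it in. Then swing the clamp strap fully across it and fold the cam lever all the way down so that the plunger clamps the sleeve; leave everything else on the bench as it is.

Things in the scene. Friction and masses are not known exactly. Their poses are not given: they have to be found in the camera images.
- sleeve_mid (a point): The sleeve to clamp, dark turned steel, 0.5 to 0.75 kg, lying level in a tray slot: barrel 40 mm diameter, 96 mm long, then at its +x end a stepped-down spigot 28 mm diameter, 22 mm long. Point: on its axis, middle of the 96 mm barrel (full-diameter end face 48 mm towards -x, spigot end 70 mm towards +x; mass centre 6 mm towards +x). x axis: along it, towards the spigot.
- plain_mid (a point): Bystander: plain sleeve in the tray's other slot, same steel, 118 mm long, 40 mm diameter all along, no step. Point: its centre; x along it. It stays in the tray.
- tray: Fixed blue plastic tray, 116 x 168 mm, origin at the centre of its underside. Two V slots run along its x, at y = -48 and +48 mm. In each a sleeve rests, axis 40 mm above the bench, on two notched ribs 12 mm thick and 30 mm high, centred at x = -38 and +38 mm: 64 mm free between them, floor there 6 mm high.
- fixture: V-block fixture fixed to the bench: aluminium plate 150 x 165 x 12 mm (y -52 to +112 mm) with two steel V-blocks (90 degree V along x; 20 mm long, 68 mm wide, top 57 mm above bench) centred at x = -36 and +36 mm, 52 mm free between. Origin: on the bench under the V's middle, z up. A seated 40 mm sleeve lies along x at y = 0, axis 63 mm above the bench.
- stop (a point): End stop of the fixture: upright dark steel plate 10 mm thick, 50 mm wide, top 70 mm above the bench. Point: on its face, on the axis of a seated sleeve, at x = -48 mm of the fixture, y = 0; the face looks to the fixture's +x. A sleeve that is home touches it with its full-diameter end, barrel middle over the fixture's origin, spigot towards the fixture's +x.
- strap (a joint): Swing (rad) of the clamp strap about its upright post. 0: across the V at its hard stop, plunger over the middle of a seated sleeve; grows as it opens towards the end-stop side (1.57: strap lies along the fixture's -x), limit 2.1. Starts anywhere from 0 to 1.9; below about 1.3 it blocks loading the V. Stays where left; 1.5 to 2 N at its end moves it.
- strap_pivot (a point): Axis of the clamp post (24 mm diameter), on top of the strap there, at x = 0, y = +80 mm of the fixture, 110 mm above the bench (nut up to 116 mm). The steel strap, 24 mm wide, spans 98 to 110 mm above the bench; plunger and cam lever are 80 mm out from this axis.
- lever (a joint): Angle (rad) of the cam lever on the strap's free end. 0: upright, unclamped; 1.3: folded right down, clamped, nearly level, pointing away from the post. Turns about a level pin 80 mm from the post axis, 124 mm above the bench, in the strap's upright plane. Stays where left; 2 to 5 N at the knob moves it. Drives the plunger down 6 mm in all; it meets a seated sleeve at about 1.1.
- lever_knob (a point): Centre of the black ball knob, 24 mm diameter, at the cam lever's end, 65 mm from the lever's pin (189 mm above the bench when upright, 141 mm when folded down); rod 8 mm thick. It can be gripped from above and led round to swing the strap (turn the hand with it, or the ball works out of the fingers) or over and down to fold the lever.
- plunger: Plunger under the strap's free end, 14 mm diameter with rubber foot. Origin: centre of the foot's underside, 5 mm above a seated sleeve while the lever is upright. Moves straight down, driven by the lever.
- lower_mid (a point): Bystander: short plain sleeve standing on end on the bench, 40 mm diameter, 45 mm high, carrying another. Point: its centre.
- upper_mid (a point): Bystander: the like short sleeve stood on top of it (top 90 mm above the bench). Point: its centre.
- caliper_mid (a point): Bystander: digital caliper lying on the bench, 230 mm long, up to 90 mm wide, 14 mm high. Point: its middle; x along it.
There are look-alikes about, which are no part of the job. What is shaped like the part that bears sleeve_mid but pink is not meant. What is shaped like the fixture but orange is not meant.

How it is judged:
By the outcome, as a careful person would: the job done as asked, in the order asked, and still so for the second after the job is handed in, with the robot touching nothing.
It also fails if it takes over 72 s, if anything falls off the work surface, if the arm or the gripper's body presses on something with over 40 N, if the wrist force passes 120 N, or if a joint passes its speed limit or range.

ROBOT

A 7-joint arm with a two-finger parallel gripper is mounted at the origin on the work surface. World frame = base frame: x ahead of the robot, y to its left, z up, the work surface at z = 0. Lengths are in m, angles in rad, forces in N, time in s.
With the tool pointing down it reaches from about 0.4 to 0.85 m from the base axis. Payload 4.5 kg.
Tool frame: the origin (TCP) lies midway between the tips of the shut fingers; the grasp point (between the pads) lies 19 mm behind it; z points along the fingers, y is the line along which they close (so a half turn about z gives the same grasp; the last joint's range is limited). The gripper opens to 88 mm and grips with 3 to 60 N. Pads are 18 mm wide; open, the fingers measure 123 mm over their backs; the gripper's body (75 mm by 187 mm) begins 45 mm behind the grasp point.
Start: joints at [1.249, 0.689, -0.195, 1.565, 0.157, 0.902, -0.215], TCP at [0.218, -0.586, 0.239] pointing down, gripper open.
Joint ranges: [-3.01, 3.01], [-0.46, 2.08], [-1.47, 1.51], [0.13, 2.56], [-1, 4.14], [0.04, 2.09], [-2.66, 2.66]. Speed limits (rad/s): [2.57, 2.57, 3.14, 3.14, 3.14, 3.14, 3.14].

INTERFACE

Orientations are given as a unit quaternion [x, y, z, w].
In Python, from plant import r gives the robot as it stands.
- The arm moves only by the tool carry_out, never from a script. Its argument "plan" is a list of rows, each an object with "rot": the turn, a rotation vector about the tool's x, y, z in rad, a list of three; "xyz": the shift along the tool's x, y, z in m, a list of three; "grip": the closure in counts, from 0 (fully open) to 255 (shut). In form: [{"rot": [wx, wy, wz], "xyz": [dx, dy, dz], "grip": grip}, ...]. A call has 1 to 8 rows; each row is the pose to reach, as a shift and turn from the pose commanded when the call began, along the tool's axes at that moment; what a row does not reach only later rows make up. A row lasts 1/12 s, in which the tool goes at most 41.7 mm and 7.16 degrees, less where a joint would pass 70% of its speed; a pose out of reach is approached as far as the arm can. A call with a gripper value outside its range is refused whole. The fingers move at their own pace and stop on an object; "squeeze" is the grip in N (left out, the last holds). Time passes only in rows, so rows that repeat a pose let the fingers close. It gives the time, the measured TCP pose, the force, the opening and the grip force at its end, in the units of the state.
- r.get_state(): the state, without advancing time (a new reading comes with each control period).
- r.snapshot(name): name is "scene" or "side" or "wrist"; returns the picture (384x512x3 uint8, red, green, blue); there is no depth.
- r.camera_params(name): a dict with "fx", "fy", "cx", "cy" (pixels), "position" and "attitude" of the camera in the world; the wrist camera has in their place "hand_eye" (4x4, takes a point from camera to tool coordinates, whose origin is the TCP and whose axes are the flange's). Camera axes: x right, y down, z forward; pixel columns grow to the right and rows downward; lengths in m; the calibration is good to about 2 mm. A picture is of the moment at which its call begins: read the wrist's pose just before it. camera_params takes no time and is no camera call.
- r.finish_job(): hands the job in; it is judged then, once.
The state is a dict: "clock": time; "q": joint angles; "qd": joint speeds; "joint_torque": joint torques, N m; "tool_pos": TCP position; "eef_rot": TCP orientation; "contact_force": force on the tool from outside, world axes, zero at the start; "moment": the same for the moment, N m; "opening": opening from 0.0 (shut) to 1.0 (fully open); "finger_force": force on a finger pad.
Only numpy, scipy, OpenCV 4.12 (cv2) and the standard library are available. Lean on these libraries where they do the work, as an engineer would, in place of code of your own. Each camera call takes 0.05 s, during which the arm holds its last target. There are 200 camera calls.

## Working session

There is one attempt and no reset: what is moved stays moved. The work goes in short steps, Python scripts to look and compute and a tool call to move; the robot and the scene stay as the last step left them, time stands still between calls to the robot, and variables do not carry over. Pictures are saved under pics/ and viewed, at most 10 in all, crops included, and the job is handed in when it is done.

Besides the shell and the picture viewer there is one more tool, called after "Call:" as name(argument=value, ...) on one line, values as JSON. carry_out: Moves the arm, as the interface text tells. Its arguments: {"type":"object","properties":{"plan":{"type":"array"},"squeeze":{"type":"number"}},"required":["plan"]}

```bash
mkdir -p pics; ls
python3 - <<'E'
from plant import r
import cv2,numpy as np
s=r.get_state();print(s)
a=r.snapshot("scene");b=r.snapshot("side")
for n,i in(("scene",a),("side",b)):
    cv2.imwrite(f"pics/{n}0.png",cv2.resize(i[:,:,::-1],(800,600),interpolation=cv2.INTER_CUBIC)); print(n,r.camera_params(n))
    cv2.imwrite(f"pics/raw_{n}0.png",i[:,:,::-1])
print(r.camera_params("wrist"))
E
```

```text
pics
{'clock': 0.0, 'q': array([ 1.24881355,  0.68998822, -0.19456929,  1.56635172,  0.15730111,
        0.90247307, -0.21510311]), 'qd': array([ 0.00052369, -0.00099671,  0.00017019, -0.00237248,  0.00063263,
       -0.00020544,  0.00064699]), 'joint_torque': array([-8.22231850e-04, -5.27561045e+01, -1.26740813e+00, -1.53432012e+01,
       -5.26379887e-02,  6.36747645e-03,  1.74990823e-04]), 'tool_pos': array([ 0.21746552, -0.58527302,  0.23790674]), 'eef_rot': array([ 9.84207483e-01,  1.77016375e-01, -2.07993470e-04, -8.88625416e-04]), 'contact_force': array([0.13729328, 0.33332958, 0.52292307]), 'moment': array([-0.04013013, -0.0410676 ,  0.00660338]), 'finger_force': 0.0, 'opening': 1.001458582271684}
scene {'fx': 362.03587315366076, 'fy': 362.03587315366076, 'cx': 249.62663019589817, 'cy': 189.89463944874748, 'position': array([ 1.22837557, -0.26619599,  0.62443558]), 'attitude': array([ 0.71314514,  0.53760026, -0.26685566, -0.36221269])}
side {'fx': 470.64162418107037, 'fy': 470.64162418107037, 'cx': 255.18941347314055, 'cy': 189.54613334255689, 'position': array([ 0.45288344, -0.98058599,  0.9056927 ]), 'attitude': array([ 0.90214499, -0.0871605 ,  0.03036451, -0.4214445 ])}
{'fx': 289.90744618067896, 'fy': 289.90744618067896, 'cx': 256.62336063250757, 'cy': 192.40809631577332, 'hand_eye': array([[ 3.14738546e-04, -9.61317456e-01, -2.75442642e-01,
         7.20795434e-02],
       [ 9.99999799e-01,  4.54073526e-04, -4.42089589e-04,
        -7.94495200e-04],
       [ 5.50059651e-04, -2.75442448e-01,  9.61317406e-01,
        -1.45908610e-01],
       [ 0.00000000e+00,  0.00000000e+00,  0.00000000e+00,
         1.00000000e+00]])}
```

View pics/scene0.png

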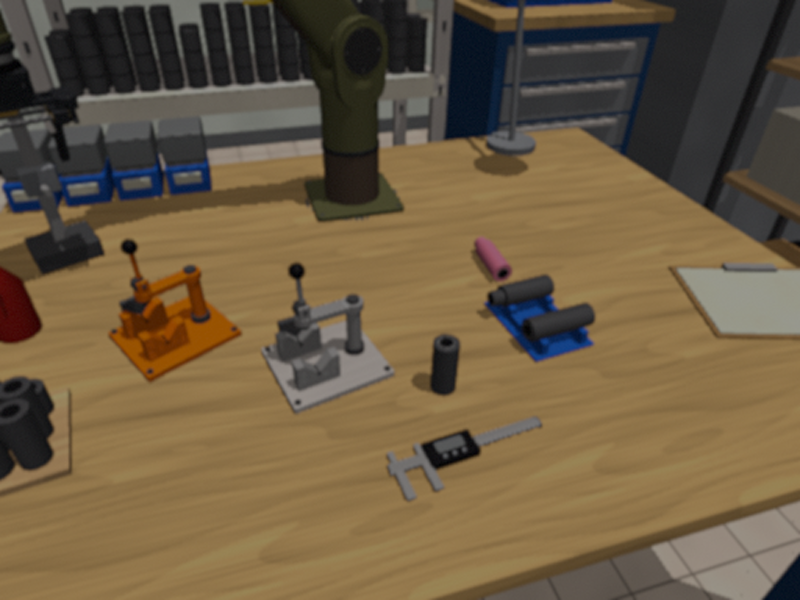

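View pics/side0.png

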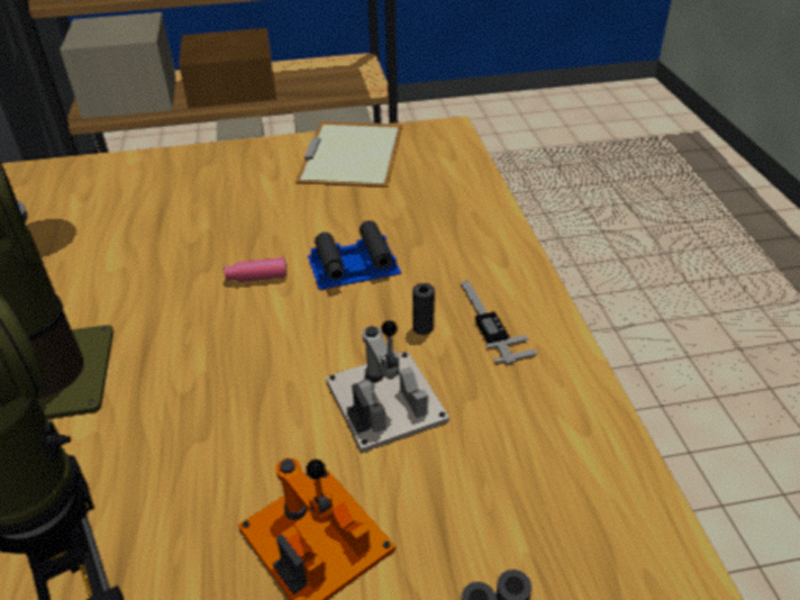

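Scene picture (800x600 px): candidates for the sleeve are tray sleeve A at (520,291), tray sleeve B at (558,320), the pink one at (492,258) which is excluded, and the standing pair at (445,365). Fixtures are grey at (325,345), the one wanted, and orange at (175,320), excluded. In the side view the tray is at (355,260), the grey fixture at (387,400) and the knob at (390,328). A close crop comes next.

```bash
cat > h.py <<'E'
import numpy as np,cv2
from scipy.spatial.transform import Rotation as R
from plant import r
def cam(n,s=None):
    p=r.camera_params(n);K=np.array([[p['fx'],0,p['cx']],[0,p['fy'],p['cy']],[0,0,1]])
    if n!='wrist': return K,R.from_quat(p['attitude']).as_matrix(),np.array(p['position'])
    s=s or r.get_state();T=np.eye(4);T[:3,:3]=R.from_quat(s['eef_rot']).as_matrix();T[:3,3]=s['tool_pos'];T=T@p['hand_eye']
    return K,T[:3,:3],T[:3,3]
def proj(c,P):
    K,M,t=c;q=(np.atleast_2d(P)-t)@M@K.T;return q[:,:2]/q[:,2:]
def onz(c,uv,z):
    K,M,t=c;uv=np.atleast_2d(uv);d=np.c_[uv,np.ones(len(uv))]@np.linalg.inv(K).T@M.T
    return t+d*((z-t[2])/d[:,2])[:,None]
def tri(cs,uvs):
    A=np.zeros((3,3));b=np.zeros(3)
    for c,uv in zip(cs,uvs):
        K,M,t=c;d=M@np.linalg.inv(K)@np.array([*uv,1]);d/=np.linalg.norm(d);Q=np.eye(3)-np.outer(d,d);A+=Q;b+=Q@t
    return np.linalg.solve(A,b)
E
python3 - <<'E'
import cv2,numpy as np
a=cv2.imread('pics/raw_scene0.png');b=cv2.imread('pics/raw_side0.png')
f=lambda i,u,v:cv2.resize(i[v:v+75,u:u+100],(400,300),interpolation=cv2.INTER_CUBIC)
cv2.imwrite('pics/crop1.png',np.vstack([np.hstack([f(a,295,165),f(b,180,125)]),np.hstack([f(a,160,165),f(b,195,205)])]))
from h import *
S,D=cam('scene'),cam('side')
k=.64
print('tray',onz(S,np.array([540,315])*k,.02),onz(D,np.array([355,260])*k,.02))
print('knob',tri([S,D],[np.array([296,271])*k,np.array([390,328])*k]),'post',tri([S,D],[np.array([353,301])*k,np.array([373,332])*k]))
E
```

```text
tray [[0.56670189 0.20172202 0.02      ]] [[0.56469651 0.18774379 0.02      ]]
knob [ 0.57079161 -0.20557697  0.18767632] post [ 0.555597   -0.12380892  0.10841333]
```

View pics/crop1.png

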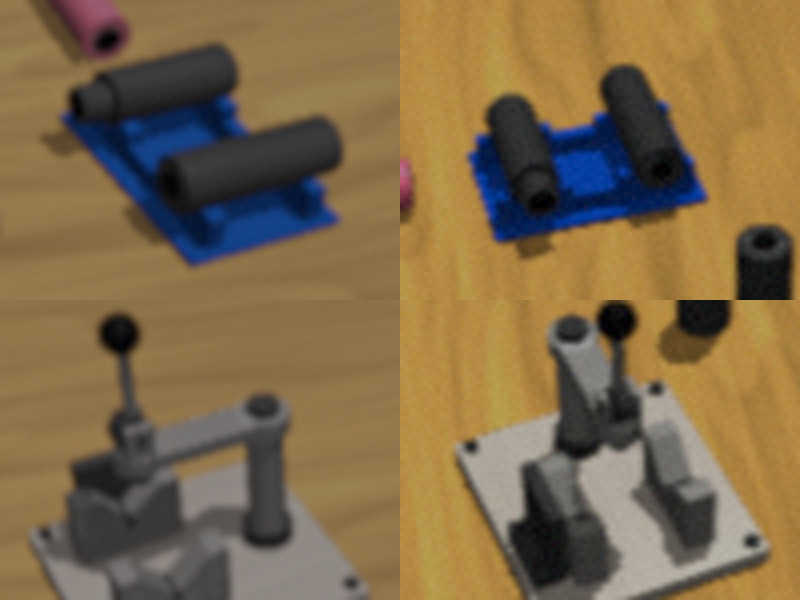

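The stepped sleeve is tray sleeve A (scene 520,291), the one nearest the robot; its spigot at (497,298) points towards world -y. The strap lies across the V, so it has to be opened first. The stop is at the robot-side V-block. Next I get the fixture yaw.

```bash
cat >> h.py <<'E'
def go(pos,yaw,tilt=None,s=None):
    """tool shift and rotvec to TCP pos with tool x at yaw (rad), pointing down"""
    s=s or r.get_state();M=R.from_quat(s['eef_rot'])
    x=np.array([np.cos(yaw),np.sin(yaw),0]);z=np.array([0,0,-1.]);T=R.from_matrix(np.c_[x,np.cross(z,x),z])
    if tilt is not None:T=T*R.from_rotvec(tilt)
    print('xyz',np.round(M.inv().apply(np.array(pos)-s['tool_pos']),4),'rot',np.round((M.inv()*T).as_rotvec(),3))
E
python3 - <<'E'
from h import *
D=cam('side');S=cam('scene')
f=lambda x,y:(195+(x-400)/4,205+(y-300)/4)
B=onz(D,[f(470,447),f(655,388),f(752,542)],.014);print(B)
for a,b in((0,1),(1,2)):
    d=B[b]-B[a];print(np.linalg.norm(d),np.degrees(np.arctan2(d[1],d[0])))
go([.62,-.2,.30],np.radians(100))
E
```

```text
[[ 0.48295464 -0.11872605  0.014     ]
 [ 0.61147682 -0.08936391  0.014     ]
 [ 0.64465973 -0.23397787  0.014     ]]
0.13183355704012073 12.868917917648494
0.14837218557904164 -77.07670339875281
xyz [ 0.5116 -0.2211 -0.0617] rot [-1.000e-03 -1.000e-03 -1.389e+00]
```

Call:
carry_out(plan=[{"rot":[0,0,-0.12],"xyz":[0,0,-0.04],"grip":0},{"rot":[0,0,-0.24],"xyz":[0.03,-0.01,-0.062],"grip":0},{"rot":[0,0,-1.39],"xyz":[0.469,-0.237,-0.062],"grip":0},{"rot":[0,0,-1.39],"xyz":[0.469,-0.237,-0.062],"grip":0},{"rot":[0,0,-1.39],"xyz":[0.469,-0.237,-0.062],"grip":0},{"rot":[0,0,-1.39],"xyz":[0.469,-0.237,-0.062],"grip":0},{"rot":[0,0,-1.39],"xyz":[0.469,-0.237,-0.062],"grip":0},{"rot":[0,0,-1.39],"xyz":[0.469,-0.237,-0.062],"grip":0}])

```text
clock: 0.77
tool_pos: [0.4112, -0.3793, 0.3006]
eef_rot: [0.78, 0.626, -0.0, -0.0]
contact_force: [0.4, -0.5, 0.0]
opening: 1.002
finger_force: 0.0
```

Run:
```python
from h import *
go([.575,-.2,.30],np.radians(101))
```

```text
xyz [0.2106 0.1209 0.0005] rot [-0.001 -0.    -0.411]
```

Call:
carry_out(plan=[{"rot":[0,0,-0.41],"xyz":[0.21,0.121,0],"grip":0},{"rot":[0,0,-0.41],"xyz":[0.21,0.121,0],"grip":0},{"rot":[0,0,-0.41],"xyz":[0.21,0.121,0],"grip":0},{"rot":[0,0,-0.41],"xyz":[0.21,0.121,0],"grip":0},{"rot":[0,0,-0.41],"xyz":[0.21,0.121,0],"grip":0},{"rot":[0,0,-0.41],"xyz":[0.21,0.121,0],"grip":0},{"rot":[0,0,-0.41],"xyz":[0.21,0.121,0],"grip":0},{"rot":[0,0,-0.41],"xyz":[0.21,0.121,0],"grip":0}])

```text
clock: 1.43
tool_pos: [0.5763, -0.2006, 0.3002]
eef_rot: [0.637, 0.771, 0.0, -0.001]
contact_force: [-0.2, -0.7, 0.3]
opening: 1.001
finger_force: 0.0
```

Run:
```python
from h import *
import pickle
s=r.get_state();i=r.snapshot('wrist');pickle.dump((s,i),open('w1.pkl','wb'))
print(s['tool_pos'],s['clock'])
cv2.imwrite('pics/w1.png',cv2.resize(i[:,:,::-1],(800,600),interpolation=cv2.INTER_CUBIC))
```

```text
[ 0.57630418 -0.2006019   0.30023696] 1.4333
```

View pics/w1.png

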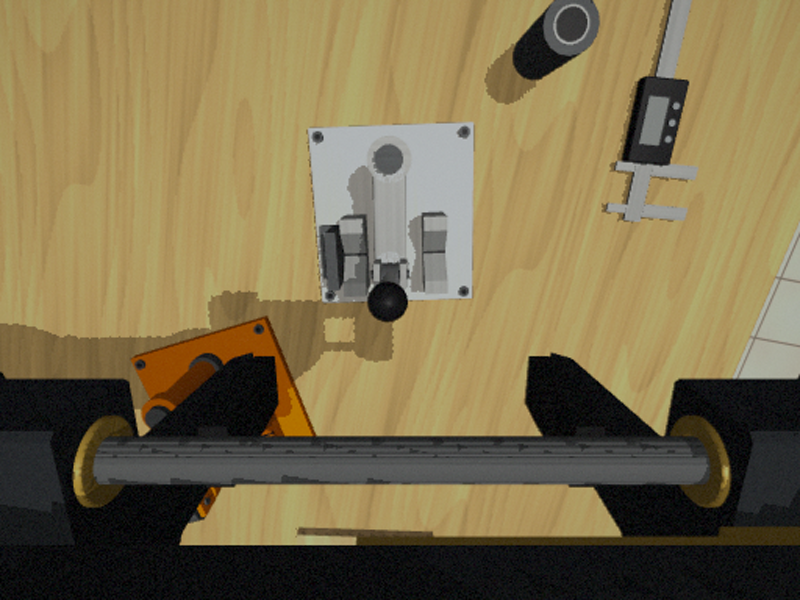

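Wrist view: grey plate corners at (308,128), (473,123), (472,298) and (323,302); post nut at (388,158); knob at (388,301). The strap is closed across the V. I fit the fixture pose from these points.

Run:
```python
from h import *
import pickle
from scipy.optimize import least_squares
s,i=pickle.load(open('w1.pkl','rb'));c=cam('wrist',s)
k=.64
uv=np.array([[308,128],[473,123],[472,298],[318,134],[464,131],[463,291],[388,158]])*k
# corner spots local
L=np.array([[-.075,.112,.012],[.075,.112,.012],[.075,-.052,.012]])
z=onz(c,uv[3:6],.014);print('bolts',z,np.linalg.norm(z[0]-z[1]),np.linalg.norm(z[1]-z[2]))
U=np.r_[uv[:3],uv[6:7]];P=np.r_[L,[[0,.08,.116]]]
def W(p):return (R.from_euler('z',p[2]).apply(P)+[p[0],p[1],0])
sol=least_squares(lambda p:(proj(c,W(p))-U).ravel(),[.574,-.2,.22])
print(sol.x,np.degrees(sol.x[2]),sol.fun.reshape(-1,2)/k)
kn=onz(c,[np.array([388,301])*k],.189)[0];post=onz(c,[uv[6]],.116)[0]
print('knob',kn,'post',post,np.linalg.norm((kn-post)[:2]),np.degrees(np.arctan2(*(kn-post)[1::-1])))
yaw=sol.x[2]
K=post+0;K=[sol.x[0]-0,sol.x[1],0]
go([kn[0],kn[1],.175],yaw+np.pi/2)
```

```text
bolts [[ 0.48443252 -0.11211312  0.014     ]
 [ 0.61261593 -0.08485123  0.014     ]
 [ 0.64522335 -0.22953771  0.014     ]] 0.1310503595963798 0.1483152759767133
[ 0.57120872 -0.2013524   0.22149005] 12.69044501378599 [[-1.18196345 -0.39714776]
 [ 0.82107127 -0.97482543]
 [-0.28038685  0.23040888]
 [ 0.47343468  1.00326305]]
knob [ 0.57016383 -0.20358091  0.189     ] post [ 0.55318956 -0.12271371  0.116     ] 0.08262948285788405 -78.1455427216204
xyz [ 0.0004 -0.0047  0.1251] rot [-0.002  0.    -0.035]
```

Call:
carry_out(plan=[{"rot":[0,0,-0.035],"xyz":[0.001,-0.004,0.04],"grip":0},{"rot":[0,0,-0.035],"xyz":[0.001,-0.004,0.08],"grip":0},{"rot":[0,0,-0.035],"xyz":[0.001,-0.004,0.115],"grip":0},{"rot":[0,0,-0.035],"xyz":[0.001,-0.004,0.128],"grip":100},{"rot":[0,0,-0.035],"xyz":[0.001,-0.004,0.128],"grip":255},{"rot":[0,0,-0.035],"xyz":[0.001,-0.004,0.128],"grip":255},{"rot":[0,0,-0.035],"xyz":[0.001,-0.004,0.128],"grip":255},{"rot":[0,0,-0.035],"xyz":[0.001,-0.004,0.128],"grip":255}], squeeze=15)

```text
clock: 2.15
tool_pos: [0.5722, -0.2039, 0.1745]
eef_rot: [0.626, 0.78, 0.001, 0.002]
contact_force: [-0.3, 0.1, -0.3]
opening: 0.651
finger_force: 0.0
```

```bash
cat >> h.py <<'E'
F=np.array([.5712,-.2014]);FY=.2215
def fx(x,y,z):return np.r_[R.from_euler('z',FY).apply([x,y,0])[:2]+F,z]
def knob(t,rad=.08,z=.172):return fx(-rad*np.sin(t),.08-rad*np.cos(t),z)
E
python3 - <<'E'
from h import *
s=r.get_state();print(s['tool_pos'],s['opening'],s['finger_force'],s['contact_force'])
for t in np.arange(.12,1.97,.12): go(knob(t),FY+np.pi/2-t)
E
```

```text
[ 0.57215563 -0.20389397  0.17451381] 0.6506063204012599 0.0 [-0.30294321  0.10033951 -0.28470729]
xyz [ 0.0032 -0.01    0.0025] rot [0.003 0.002 0.117]
xyz [ 0.0049 -0.0194  0.0024] rot [0.003 0.001 0.237]
xyz [ 0.0077 -0.0286  0.0024] rot [0.003 0.001 0.357]
xyz [ 0.0116 -0.0374  0.0024] rot [0.003 0.001 0.477]
xyz [ 0.0165 -0.0456  0.0024] rot [0.003 0.001 0.597]
xyz [ 0.0224 -0.0532  0.0023] rot [0.003 0.001 0.717]
xyz [ 0.0291 -0.06    0.0023] rot [0.003 0.    0.837]
xyz [ 0.0366 -0.066   0.0023] rot [0.003 0.    0.957]
xyz [ 0.0448 -0.0711  0.0022] rot [0.004 0.    1.077]
xyz [ 0.0535 -0.0751  0.0022] rot [ 0.004 -0.     1.197]
xyz [ 0.0626 -0.0781  0.0022] rot [ 0.004 -0.     1.317]
xyz [ 0.072  -0.0799  0.0022] rot [ 4.000e-03 -1.000e-03  1.437e+00]
xyz [ 0.0816 -0.0806  0.0021] rot [ 4.000e-03 -1.000e-03  1.557e+00]
xyz [ 0.0912 -0.0802  0.0021] rot [ 4.000e-03 -1.000e-03  1.677e+00]
xyz [ 0.1006 -0.0786  0.0021] rot [ 4.000e-03 -1.000e-03  1.797e+00]
xyz [ 0.1098 -0.0758  0.0021] rot [ 0.004 -0.002  1.917]
```

Fingers are still closing; hold until they grip.

Call:
carry_out(plan=[{"rot":[0,0,0],"xyz":[0,0,0],"grip":255},{"rot":[0,0,0],"xyz":[0,0,0],"grip":255},{"rot":[0,0,0],"xyz":[0,0,0],"grip":255},{"rot":[0,0,0],"xyz":[0,0,0],"grip":255},{"rot":[0,0,0],"xyz":[0,0,0],"grip":255},{"rot":[0,0,0],"xyz":[0,0,0],"grip":255}])

```text
clock: 2.65
tool_pos: [0.5707, -0.2035, 0.1728]
eef_rot: [0.625, 0.78, -0.001, -0.0]
contact_force: [-1.8, -1.9, 3.1]
opening: 0.255
finger_force: 15.0
```

Call:
carry_out(plan=[{"rot":[0,0,0.12],"xyz":[0.0006,-0.0097,0],"grip":255},{"rot":[0,0,0.24],"xyz":[0.0023,-0.0193,0],"grip":255},{"rot":[0,0,0.36],"xyz":[0.0052,-0.0285,0],"grip":255},{"rot":[0,0,0.48],"xyz":[0.0092,-0.0374,0],"grip":255},{"rot":[0,0,0.6],"xyz":[0.0142,-0.0457,0],"grip":255},{"rot":[0,0,0.72],"xyz":[0.0201,-0.0534,0],"grip":255},{"rot":[0,0,0.84],"xyz":[0.0269,-0.0603,0],"grip":255},{"rot":[0,0,0.96],"xyz":[0.0346,-0.0664,0],"grip":255}])

```text
clock: 3.32
tool_pos: [0.4986, -0.1845, 0.1729]
eef_rot: [0.916, 0.401, 0.0, 0.001]
contact_force: [0.3, -1.8, -0.8]
opening: 0.255
finger_force: 15.0
```

Call:
carry_out(plan=[{"rot":[0,0,0.12],"xyz":[0.0006,-0.0097,0],"grip":255},{"rot":[0,0,0.24],"xyz":[0.0023,-0.0193,0],"grip":255},{"rot":[0,0,0.36],"xyz":[0.0052,-0.0285,0],"grip":255},{"rot":[0,0,0.48],"xyz":[0.0092,-0.0374,0],"grip":255},{"rot":[0,0,0.6],"xyz":[0.0142,-0.0457,0],"grip":255},{"rot":[0,0,0.72],"xyz":[0.0201,-0.0534,0],"grip":255},{"rot":[0,0,0.84],"xyz":[0.0269,-0.0603,0],"grip":255},{"rot":[0,0,0.94],"xyz":[0.0334,-0.0656,0],"grip":255}])

```text
clock: 3.98
tool_pos: [0.4724, -0.1148, 0.1728]
eef_rot: [0.998, -0.058, -0.0, 0.0]
contact_force: [-1.8, -2.4, 0.0]
opening: 0.256
finger_force: 15.0
```

Run:
```python
from h import *
s=r.get_state();print(s['tool_pos'],knob(1.9),s['opening'],s['finger_force'],s['contact_force'])
```

```text
[ 0.47241914 -0.1147608   0.17281852] [ 0.4740881  -0.11475483  0.172     ] 0.2558227265440707 15.003143101930618 [-1.83087727 -2.44894164  0.00497179]
```

Call:
carry_out(plan=[{"rot":[0,0,0],"xyz":[0,0,0],"grip":60},{"rot":[0,0,0],"xyz":[0,0,0],"grip":60},{"rot":[0,0,0],"xyz":[0,0,0],"grip":60},{"rot":[0,0,0],"xyz":[0,0,0],"grip":60},{"rot":[0,0,0],"xyz":[0,0,-0.03],"grip":0},{"rot":[0,0,0],"xyz":[0,0,-0.06],"grip":0},{"rot":[0,0,0],"xyz":[0,0,-0.1],"grip":0},{"rot":[0,0,0],"xyz":[0,0,-0.13],"grip":0}])

```text
clock: 4.65
tool_pos: [0.4731, -0.1157, 0.3052]
eef_rot: [0.999, -0.055, 0.001, 0.0]
contact_force: [1.3, 0.7, -0.5]
opening: 0.839
finger_force: 0.0
```

Run:
```python
from h import *
s=r.get_state();print(s['tool_pos'],s['opening'])
go([.565,.22,.30],np.radians(40));go([.565,.22,.30],np.radians(103))
```

```text
[ 0.47313635 -0.11571634  0.30516133] 0.8393256304341561
xyz [ 0.0547 -0.3437  0.0051] rot [ 0.001 -0.001 -0.807]
xyz [ 0.0547 -0.3437  0.0051] rot [ 2.000e-03 -1.000e-03 -1.907e+00]
```

Call:
carry_out(plan=[{"rot":[0,0,-1.9],"xyz":[0.055,-0.344,0.005],"grip":0},{"rot":[0,0,-1.9],"xyz":[0.055,-0.344,0.005],"grip":0},{"rot":[0,0,-1.9],"xyz":[0.055,-0.344,0.005],"grip":0},{"rot":[0,0,-1.9],"xyz":[0.055,-0.344,0.005],"grip":0},{"rot":[0,0,-1.9],"xyz":[0.055,-0.344,0.005],"grip":0},{"rot":[0,0,-1.9],"xyz":[0.055,-0.344,0.005],"grip":0},{"rot":[0,0,-1.9],"xyz":[0.055,-0.344,0.005],"grip":0},{"rot":[0,0,-1.9],"xyz":[0.055,-0.344,0.005],"grip":0}])

```text
clock: 5.32
tool_pos: [0.5617, 0.2077, 0.298]
eef_rot: [0.901, 0.434, 0.0, 0.0]
contact_force: [0.3, 0.3, 0.3]
opening: 1.002
finger_force: 0.0
```

Run:
```python
from h import *
go([.565,.22,.30],np.radians(103))
```

```text
xyz [ 0.0117 -0.0051 -0.002 ] rot [ 0.     0.    -0.901]
```

Call:
carry_out(plan=[{"rot":[0,0,-0.9],"xyz":[0,0,0],"grip":0},{"rot":[0,0,-0.9],"xyz":[0,0,0],"grip":0},{"rot":[0,0,-0.9],"xyz":[0,0,0],"grip":0},{"rot":[0,0,-0.9],"xyz":[0,0,0],"grip":0},{"rot":[0,0,-0.9],"xyz":[0,0,0],"grip":0},{"rot":[0,0,-0.9],"xyz":[0,0,0],"grip":0},{"rot":[0,0,-0.9],"xyz":[0,0,0],"grip":0},{"rot":[0,0,-0.9],"xyz":[0,0,0],"grip":0}])

```text
clock: 5.98
tool_pos: [0.5614, 0.2055, 0.2977]
eef_rot: [0.624, 0.782, -0.0, -0.0]
contact_force: [-0.5, -0.4, -0.0]
opening: 0.998
finger_force: 0.0
```

Run:
```python
from h import *
import pickle
s=r.get_state();i=r.snapshot('wrist');pickle.dump((s,i),open('w2.pkl','wb'))
print(s['tool_pos'],s['clock'])
cv2.imwrite('pics/w2.png',cv2.resize(i[:,:,::-1],(800,600),interpolation=cv2.INTER_CUBIC))
```

```text
[0.56141982 0.2054991  0.29767595] 5.9833
```

View pics/w2.png

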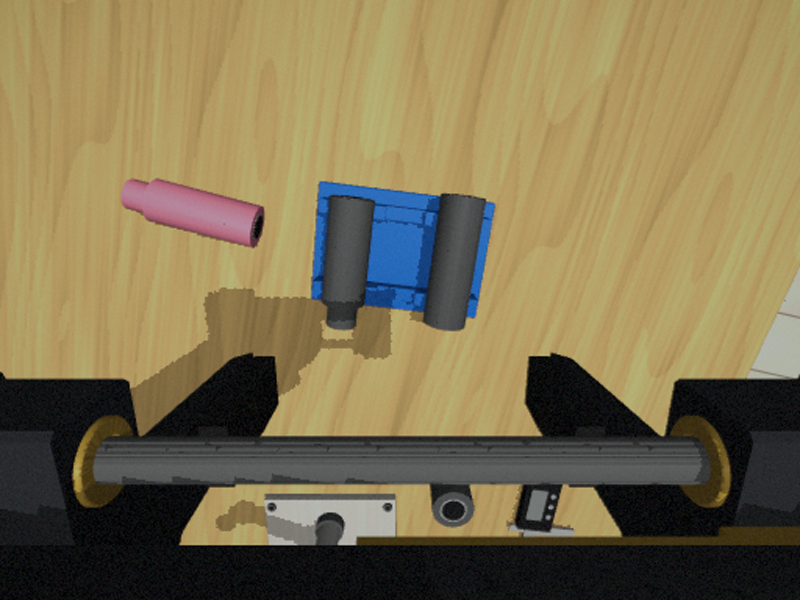

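Wrist view: the blue tray holds the stepped sleeve at left (barrel from (352,198) to the shoulder at (344,302), spigot end at (342,325)) and the plain sleeve at right. The pink look-alike is at (193,212). Now I compute the sleeve pose.

Run:
```python
from h import *
import pickle
from scipy.optimize import least_squares
s,i=pickle.load(open('w2.pkl','rb'));c=cam('wrist',s);k=.64
P=onz(c,np.array([[352,198],[344,302],[342,327]])*k,.04);print(P)
d=P[1]-P[0];print('barrel',np.linalg.norm(d),'yaw',np.degrees(np.arctan2(d[1],d[0])),'to spigot end',np.linalg.norm(P[2]-P[0]))
e=onz(c,np.array([[329,198],[375,199],[323,300],[365,303]])*k,.04);print('width',np.linalg.norm(e[0]-e[1]),np.linalg.norm(e[2]-e[3]))
# fit by tray corners too
U=np.array([[320,182],[495,204],[475,318]])*k
T=onz(c,U,.006);print('tray',T,np.linalg.norm(T[0]-T[1]),np.linalg.norm(T[1]-T[2]),[np.degrees(np.arctan2(*(T[b]-T[a])[1::-1])) for a,b in((0,1),(1,2))])
# threshold-based sleeve axis: plain sleeve direction
Q=onz(c,np.array([[463,196],[444,327]])*k,.04);g=Q[1]-Q[0];print('plain',Q,np.linalg.norm(g),np.degrees(np.arctan2(g[1],g[0])))
```

```text
[[0.50990375 0.24433813 0.04      ]
 [0.52085966 0.15019848 0.04      ]
 [0.52364071 0.12567852 0.04      ]]
barrel 0.09477502748957635 yaw -83.36181919053492 to spigot end 0.11945211128681837
width 0.04003192767907387 0.0389524197607773
tray [[0.47482126 0.24938837 0.006     ]
 [0.63991041 0.26631296 0.006     ]
 [0.6516246  0.15255798 0.006     ]] 0.1659544175817584 0.11435653923198338 [np.float64(5.853393681916222), np.float64(-84.12055271369843)]
plain [[0.60365224 0.26743137 0.04      ]
 [0.61735832 0.14703513 0.04      ]] 0.12117387979698259 -83.50532851221459
```

Run:
```python
from h import *
go([.516,.192,.10],np.radians(96.2));go([.516,.192,.029],np.radians(96.2))
```

```text
xyz [-0.0034 -0.0472  0.1977] rot [-0.    -0.     0.112]
xyz [-0.0034 -0.0472  0.2687] rot [-0.    -0.     0.112]
```

Call:
carry_out(plan=[{"rot":[0,0,0.112],"xyz":[-0.003,-0.047,0.02],"grip":0},{"rot":[0,0,0.112],"xyz":[-0.003,-0.047,0.06],"grip":0},{"rot":[0,0,0.112],"xyz":[-0.003,-0.047,0.1],"grip":0},{"rot":[0,0,0.112],"xyz":[-0.003,-0.047,0.14],"grip":0},{"rot":[0,0,0.112],"xyz":[-0.003,-0.047,0.16],"grip":0},{"rot":[0,0,0.112],"xyz":[-0.003,-0.047,0.16],"grip":0},{"rot":[0,0,0.112],"xyz":[-0.003,-0.047,0.16],"grip":0}])

```text
clock: 6.62
tool_pos: [0.5158, 0.1931, 0.1375]
eef_rot: [0.669, 0.744, -0.001, -0.0]
contact_force: [0.1, 0.7, 1.1]
opening: 0.999
finger_force: 0.0
```

Run:
```python
from h import *
import pickle
s=r.get_state();i=r.snapshot('wrist');pickle.dump((s,i),open('w3.pkl','wb'));c=cam('wrist',s)
d=np.array([.108,-.994,0]);m=np.array([.5156,.196,.04]);n=np.array([.994,.108,0])
im=i[:,:,::-1].copy()
for t in(-.048,0,.048,.07):
  for w in (-.02,0,.02):
    if abs(w)>0 and t==.07:w*=.7
    u=proj(c,m+t*d+w*n)[0];cv2.circle(im,tuple(int(x) for x in u),1,(0,255,255),-1)
cv2.imwrite('pics/w3.png',cv2.resize(im,(800,600),interpolation=cv2.INTER_CUBIC))
go([.516,.192,.029],np.radians(96.2))
```

```text
xyz [-0.0017 -0.0011  0.1098] rot [ 0.002 -0.001 -0.002]
```

View pics/w3.png

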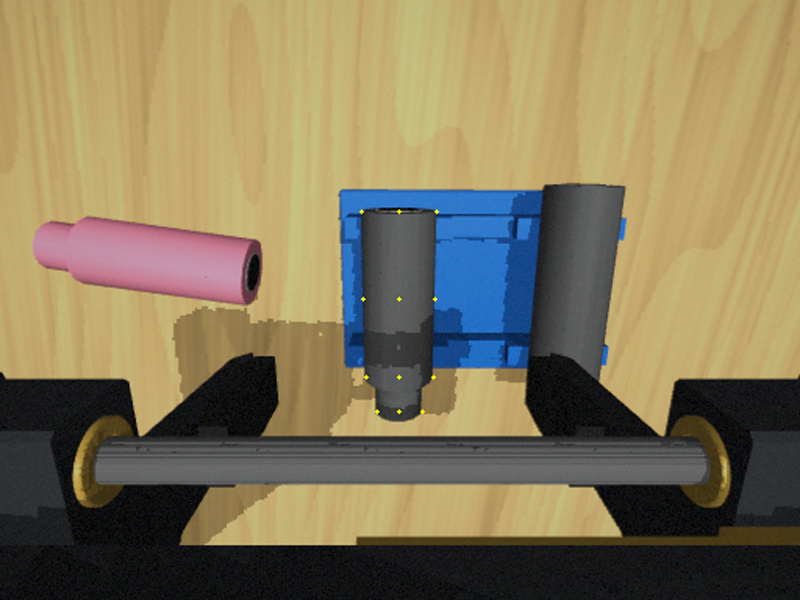

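The overlay sits on the sleeve: axis at column 399, full-diameter end at row 211, spigot end near row 415. The pose is good to about 1 mm, so I descend and grip.

Call:
carry_out(plan=[{"rot":[0,0,0],"xyz":[-0.0015,-0.001,0.04],"grip":0},{"rot":[0,0,0],"xyz":[-0.0015,-0.001,0.08],"grip":40},{"rot":[0,0,0],"xyz":[-0.0015,-0.001,0.1],"grip":80},{"rot":[0,0,0],"xyz":[-0.0015,-0.001,0.109],"grip":255},{"rot":[0,0,0],"xyz":[-0.0015,-0.001,0.109],"grip":255},{"rot":[0,0,0],"xyz":[-0.0015,-0.001,0.109],"grip":255},{"rot":[0,0,0],"xyz":[-0.0015,-0.001,0.109],"grip":255},{"rot":[0,0,0],"xyz":[-0.0015,-0.001,0.109],"grip":255}], squeeze=35)

```text
clock: 7.33
tool_pos: [0.5161, 0.1922, 0.0308]
eef_rot: [0.668, 0.744, 0.001, 0.0]
contact_force: [-8.2, 0.4, 2.7]
opening: 0.495
finger_force: 4.2
```

Call:
carry_out(plan=[{"rot":[0,0,0],"xyz":[0,0,0],"grip":255},{"rot":[0,0,0],"xyz":[0,0,0],"grip":255},{"rot":[0,0,0],"xyz":[0,0,0],"grip":255}])

```text
clock: 7.58
tool_pos: [0.5141, 0.192, 0.0305]
eef_rot: [0.668, 0.744, -0.0, -0.0]
contact_force: [-4.7, -0.1, 7.4]
opening: 0.443
finger_force: 35.0
```

Call:
carry_out(plan=[{"rot":[0,0,0],"xyz":[0,0,-0.02],"grip":255},{"rot":[0,0,0],"xyz":[0,0,-0.05],"grip":255},{"rot":[0,0,0],"xyz":[0,0,-0.09],"grip":255},{"rot":[0,0,0],"xyz":[0,0,-0.13],"grip":255},{"rot":[0,0,0],"xyz":[0,0,-0.17],"grip":255},{"rot":[0,0,0],"xyz":[0,0,-0.21],"grip":255},{"rot":[0,0,0],"xyz":[0,0,-0.23],"grip":255},{"rot":[0,0,0],"xyz":[0,0,-0.23],"grip":255}])

```text
clock: 8.25
tool_pos: [0.5172, 0.1928, 0.2639]
eef_rot: [0.668, 0.744, 0.004, 0.002]
contact_force: [0.5, 0.3, -7.7]
opening: 0.443
finger_force: 35.0
```

Run:
```python
from h import *
s=r.get_state();print(s['opening'],s['finger_force'])
go(fx(.012,.001,.26),FY+np.pi);print(s['q'])
```

```text
0.4429028436949493 34.99503314495087
xyz [-0.3954  0.0232  0.0029] rot [ 0.009  0.006 -1.685]
[-0.17013375  0.58039627 -0.44278867  1.75914681  0.31618672  0.86283464
 -0.64759146]
```

Call:
carry_out(plan=[{"rot":[0,0,-0.1],"xyz":[-0.02,0.001,0],"grip":255},{"rot":[0,0,-0.22],"xyz":[-0.045,0.003,0],"grip":255},{"rot":[0,0,-0.34],"xyz":[-0.075,0.005,0],"grip":255},{"rot":[0,0,-0.46],"xyz":[-0.105,0.007,0],"grip":255},{"rot":[0,0,-0.58],"xyz":[-0.135,0.009,0],"grip":255},{"rot":[0,0,-0.7],"xyz":[-0.165,0.011,0],"grip":255},{"rot":[0,0,-0.82],"xyz":[-0.195,0.013,0],"grip":255},{"rot":[0,0,-0.94],"xyz":[-0.225,0.015,0],"grip":255}])

```text
clock: 8.92
tool_pos: [0.5524, -0.0326, 0.2565]
eef_rot: [0.256, 0.967, -0.001, -0.002]
contact_force: [-0.8, 0.0, -7.4]
opening: 0.439
finger_force: 35.0
```

Run:
```python
from h import *
s=r.get_state();print(s['opening'],s['finger_force'],s['q'])
go(fx(.012,.001,.26),FY+np.pi)
```

```text
0.439168644950737 34.99328792095184 [ 0.40141196  0.65286102 -0.72693671  1.74275398  0.51785156  0.95264664
  0.51936521]
xyz [-0.108  -0.1287 -0.0036] rot [-0.001 -0.005 -0.738]
```

Call:
carry_out(plan=[{"rot":[0,0,-0.12],"xyz":[-0.018,-0.021,-0.003],"grip":255},{"rot":[0,0,-0.24],"xyz":[-0.036,-0.042,-0.003],"grip":255},{"rot":[0,0,-0.36],"xyz":[-0.054,-0.063,-0.003],"grip":255},{"rot":[0,0,-0.48],"xyz":[-0.07,-0.083,-0.003],"grip":255},{"rot":[0,0,-0.6],"xyz":[-0.088,-0.104,-0.003],"grip":255},{"rot":[0,0,-0.7],"xyz":[-0.103,-0.122,-0.003],"grip":255},{"rot":[0,0,-0.737],"xyz":[-0.108,-0.129,-0.003],"grip":255},{"rot":[0,0,-0.737],"xyz":[-0.108,-0.129,-0.003],"grip":255}])

```text
clock: 9.58
tool_pos: [0.5812, -0.2008, 0.2581]
eef_rot: [-0.104, 0.995, -0.0, -0.003]
contact_force: [-1.1, -0.1, -7.3]
opening: 0.447
finger_force: 35.0
```

```bash
cat >> h.py <<'E'
def place(x,zaxis,a=.0095,phi=-.09):
    # TCP pos with tilt phi about sleeve axis
    return fx(x,a*np.sin(-phi),zaxis-a*np.cos(phi))
def inF(p):return R.from_euler('z',-FY).apply(np.array(p)-[*F,0])
E
python3 - <<'E'
from h import *
s=r.get_state();print(s['opening'],s['q'],s['tool_pos'],inF(s['tool_pos']))
i=r.snapshot('wrist');cv2.imwrite('pics/w4.png',cv2.resize(i[:,:,::-1],(800,600),interpolation=cv2.INTER_CUBIC))
for z in(.12,.08):go(place(.010,z),FY+np.pi,[-.09,0,0])
E
```

```text
0.4474950767616788 [ 0.72828631  0.79132983 -0.91831272  1.54896448  0.67027449  1.14738473
  1.44542566] [ 0.58119547 -0.20084323  0.2580765 ] [ 0.00987359 -0.00165277  0.2580765 ]
xyz [ 1.000e-04 -7.000e-04  1.483e-01] rot [-0.088 -0.004 -0.011]
xyz [-1.000e-04 -8.000e-04  1.883e-01] rot [-0.088 -0.004 -0.011]
```

View pics/w4.png

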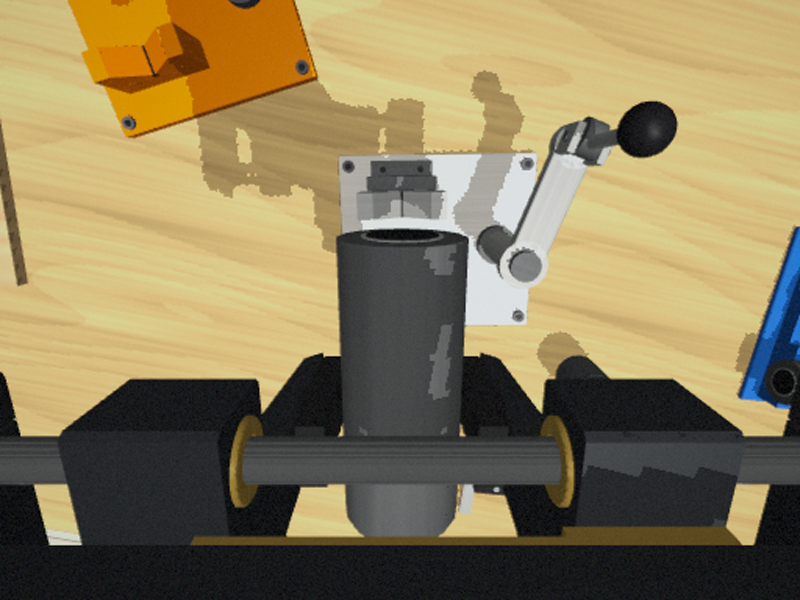

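The wrist view shows the sleeve held square, with its end face centred at (402,236). The stop is at (400,175) with the V notch below it at (401,205), and the strap is swung clear, knob at (647,129). I refine the fixture pose from this view.

Run:
```python
from h import *
from scipy.optimize import least_squares
s=r.get_state();c=cam('wrist',s);k=.64
U=np.array([[348,166],[528,163],[517,316],[340,155],[536,153],[525,265],[401,205]])*k
P=np.array([[-.0655,-.0442,.014],[-.0655,.1038,.014],[.0655,.1038,.014],[-.075,-.0525,.012],[-.075,.112,.012],[0,.08,.116],[-.036,0,.035]])
f=lambda p:(proj(c,R.from_euler('z',p[2]).apply(P)+[p[0],p[1],0])-U)
sol=least_squares(lambda p:f(p).ravel(),[*F,FY]);print(sol.x);print((f(sol.x)/k).round(1));print((f([*F,FY])/k).round(1))
# sleeve end in hand
T=R.from_quat(s['eef_rot']);
for x in(.0518,):
  print('end face centre/top px',proj(c,s['tool_pos']+T.apply([[x,0,-.0095],[x,0,-.0295],[x,0,.0105],[x,.02,-.0095],[x,-.02,-.0095]]))/k)
```

```text
[ 0.57144487 -0.19718708  0.22134742]
[[-0.   0.2]
 [-1.2  1.2]
 [ 0.5 -0.7]
 [-2.3 -0.7]
 [ 0.9 -0.8]
 [ 1.   1.9]
 [ 0.8 -1.4]]
[[-5.  -1.2]
 [-6.  -0.2]
 [-3.9 -1.9]
 [-7.3 -2.1]
 [-4.  -2.3]
 [-5.1  0.2]
 [-4.3 -2.8]]
end face centre/top px [[397.49928751 233.02928068]
 [396.96956247 243.25291023]
 [397.89785409 225.33699373]
 [464.06885472 233.04568976]
 [330.91782069 233.01286866]]
```

Run:
```python
from h import *
for _ in range(2):print(r.camera_params('wrist')['hand_eye'].round(4)[:3])
s=r.get_state();c=cam('wrist',s);T=R.from_quat(s['eef_rot'])
print(s['eef_rot'],s['tool_pos'],proj(c,s['tool_pos']+T.apply([[.0518,0,-.0095],[0,0,0]]))/.64)
```

```text
[[ 3.000e-04 -9.613e-01 -2.754e-01  6.970e-02]
 [ 1.000e+00  2.000e-04  6.000e-04  1.000e-03]
 [-5.000e-04 -2.754e-01  9.613e-01 -1.459e-01]]
[[ 3.000e-04 -9.613e-01 -2.754e-01  6.970e-02]
 [ 1.000e+00  2.000e-04  6.000e-04  1.000e-03]
 [-5.000e-04 -2.754e-01  9.613e-01 -1.459e-01]]
[-1.05058988e-01  9.94462670e-01  5.78813814e-04 -2.50449219e-03] [ 0.58142576 -0.19774773  0.25883479] [[397.49928751 233.02928068]
 [397.94776235 376.96366887]]
```

The apparent 4 mm shift was arm settling (the state was read later than the picture) plus hand-eye noise, so the first fixture fit stands. Lowering now, tilted away from the post.

Run:
```python
from h import *
s=r.get_state();print(inF(s['tool_pos']))
for z in(.12,.07):go(place(.011,z),FY+np.pi,[-.09,0,0])
```

```text
[0.01077831 0.00131651 0.25883479]
xyz [-0.0009 -0.0007  0.1483] rot [-0.088 -0.004 -0.011]
xyz [-0.0012 -0.0008  0.1983] rot [-0.088 -0.004 -0.011]
```

Call:
carry_out(plan=[{"rot":[-0.088,-0.004,-0.011],"xyz":[-0.001,-0.001,0.03],"grip":255},{"rot":[-0.088,-0.004,-0.011],"xyz":[-0.001,-0.001,0.06],"grip":255},{"rot":[-0.088,-0.004,-0.011],"xyz":[-0.001,-0.001,0.09],"grip":255},{"rot":[-0.088,-0.004,-0.011],"xyz":[-0.001,-0.001,0.12],"grip":255},{"rot":[-0.088,-0.004,-0.011],"xyz":[-0.001,-0.001,0.148],"grip":255},{"rot":[-0.088,-0.004,-0.011],"xyz":[-0.001,-0.001,0.16],"grip":255},{"rot":[-0.088,-0.004,-0.011],"xyz":[-0.001,-0.001,0.16],"grip":255},{"rot":[-0.088,-0.004,-0.011],"xyz":[-0.001,-0.001,0.16],"grip":255}])

```text
clock: 10.3
tool_pos: [0.5846, -0.1955, 0.1021]
eef_rot: [-0.113, 0.993, 0.044, -0.003]
contact_force: [1.2, -0.7, -6.1]
opening: 0.444
finger_force: 35.0
```

Run:
```python
from h import *
s=r.get_state();print(inF(s['tool_pos']),s['contact_force'])
i=r.snapshot('side');j=r.snapshot('wrist')
f=lambda a:cv2.resize(a[:,:,::-1],(400,300),interpolation=cv2.INTER_AREA)
big=cv2.resize(i[195:315,190:310,::-1],(400,400),interpolation=cv2.INTER_CUBIC)
w=cv2.resize(j[60:260,150:350,::-1],(400,400),interpolation=cv2.INTER_CUBIC)
cv2.imwrite('pics/p5.png',np.hstack([big,w]))
go(place(.011,.066),FY+np.pi,[-.09,0,0])
go(place(.008,.063),FY+np.pi,[-.09,0,0])
```

```text
[0.01438844 0.00278025 0.10206442] [ 1.19770138 -0.73963741 -6.0858876 ]
xyz [ 0.0052 -0.0052  0.0471] rot [-0.003  0.008  0.005]
xyz [ 0.0082 -0.0054  0.0501] rot [-0.003  0.008  0.005]
```

View pics/p5.png

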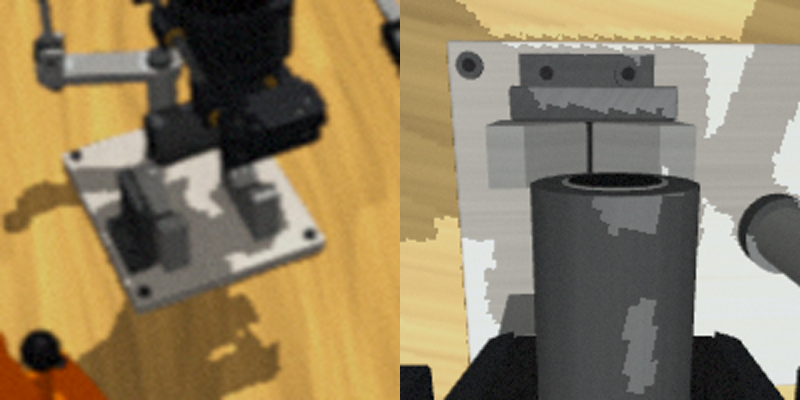

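Left panel (side): the hand is above the V-blocks and clear of the post and strap. Right panel (wrist crop): the notch is at column 590 and the sleeve axis at column 615; the tilt accounts for the difference. I keep lowering.

Run:
```python
from h import *
s=r.get_state();print(inF(s['tool_pos']),s['contact_force'])
go(place(.011,.068),FY+np.pi,[-.09,0,0])
```

```text
[0.01580085 0.00194007 0.10395024] [ 0.59997269 -0.51796797 -6.98109865]
xyz [ 0.0052 -0.005   0.0451] rot [-0.003  0.008  0.005]
```

Call:
carry_out(plan=[{"rot":[-0.003,0.008,0.005],"xyz":[0.005,-0.001,0.01],"grip":255},{"rot":[-0.003,0.008,0.005],"xyz":[0.005,-0.002,0.02],"grip":255},{"rot":[-0.003,0.008,0.005],"xyz":[0.005,-0.004,0.03],"grip":255},{"rot":[-0.003,0.008,0.005],"xyz":[0.005,-0.005,0.04],"grip":255},{"rot":[-0.003,0.008,0.005],"xyz":[0.005,-0.005,0.045],"grip":255},{"rot":[-0.003,0.008,0.005],"xyz":[0.005,-0.005,0.045],"grip":255},{"rot":[-0.003,0.008,0.005],"xyz":[0.005,-0.005,0.045],"grip":255},{"rot":[-0.003,0.008,0.005],"xyz":[0.005,-0.005,0.045],"grip":255}])

```text
clock: 11.07
tool_pos: [0.5806, -0.1985, 0.0569]
eef_rot: [-0.11, 0.993, 0.045, -0.007]
contact_force: [0.2, 0.5, -7.2]
opening: 0.447
finger_force: 35.0
```

Run:
```python
from h import *
s=r.get_state();print(inF(s['tool_pos']),R.from_euler('z',-FY).apply(s['contact_force']))
go(place(.009,.0625),FY+np.pi,[-.09,0,0])
```

```text
[0.00975766 0.00072878 0.05693034] [ 0.33586491  0.38690845 -7.18476762]
xyz [ 0.0007 -0.0002  0.0039] rot [ 0.001 -0.003 -0.001]
```

Call:
carry_out(plan=[{"rot":[0,-0.003,0],"xyz":[0,0,0.0015],"grip":255},{"rot":[0,-0.003,0],"xyz":[0,0,0.003],"grip":255},{"rot":[0,-0.003,0],"xyz":[0,0,0.004],"grip":255},{"rot":[0,-0.003,0],"xyz":[0,0,0.004],"grip":255},{"rot":[0,-0.003,0],"xyz":[0,0,0.004],"grip":255}])

```text
clock: 11.48
tool_pos: [0.5806, -0.1989, 0.0538]
eef_rot: [-0.11, 0.993, 0.045, -0.005]
contact_force: [-2.3, -2.3, 4.5]
opening: 0.445
finger_force: 35.0
```

Run:
```python
from h import *
s=r.get_state();print(inF(s['tool_pos']),R.from_euler('z',-FY).apply(s['contact_force']),s['moment'],s['eef_rot'])
```

```text
[0.00974324 0.00034773 0.05380267] [-2.78312011 -1.69706123  4.54034738] [-0.232308    0.24903325  0.10107798] [-0.10978868  0.99294312  0.04457718 -0.00482451]
```

Call:
carry_out(plan=[{"rot":[0,0,0],"xyz":[0.0015,0,-0.0005],"grip":255},{"rot":[0,0,0],"xyz":[0.003,0,-0.0005],"grip":255},{"rot":[0,0,0],"xyz":[0.0045,0,-0.0005],"grip":255},{"rot":[0,0,0],"xyz":[0.0045,0,-0.0005],"grip":255},{"rot":[0,0,0],"xyz":[0.0045,0,-0.0005],"grip":255}])

```text
clock: 11.9
tool_pos: [0.5777, -0.1997, 0.0538]
eef_rot: [-0.11, 0.993, 0.045, -0.003]
contact_force: [5.0, -1.9, -0.3]
opening: 0.442
finger_force: 35.0
```

Run:
```python
from h import *
s=r.get_state();print(inF(s['tool_pos']),R.from_euler('z',-FY).apply(s['contact_force']),s['moment'],s['eef_rot'])
```

```text
[0.00668374 0.00027042 0.05378405] [ 4.46521291 -2.91847077 -0.34197857] [-0.39678858 -1.07174717  0.08605739] [-0.10990746  0.99292152  0.04490267 -0.00330908]
```

Call:
carry_out(plan=[{"rot":[0,0,0],"xyz":[0.001,0,0],"grip":255},{"rot":[0,0,0],"xyz":[0.002,0,0],"grip":255},{"rot":[0,0,0],"xyz":[0.003,0,0],"grip":255},{"rot":[0,0,0],"xyz":[0.003,0,0],"grip":255},{"rot":[0,0,0],"xyz":[0.003,0,0],"grip":255}])

```text
clock: 12.32
tool_pos: [0.5748, -0.2003, 0.0538]
eef_rot: [-0.11, 0.993, 0.045, -0.003]
contact_force: [6.4, -2.3, -1.5]
opening: 0.45
finger_force: 35.0
```

Run:
```python
from h import *
s=r.get_state();print(inF(s['tool_pos']),R.from_euler('z',-FY).apply(s['contact_force']),s['moment'],s['eef_rot'])
```

```text
[0.0037959  0.00025716 0.05379908] [ 5.7497562  -3.64926386 -1.49328643] [-0.41377693 -1.10197827  0.11484365] [-0.10992     0.99292118  0.04488594 -0.00322074]
```

Call:
carry_out(plan=[{"rot":[0,0,0],"xyz":[0.001,0,0],"grip":255},{"rot":[0,0,0],"xyz":[0.002,0,0],"grip":255},{"rot":[0,0,0],"xyz":[0.002,0,0],"grip":255},{"rot":[0,0,0],"xyz":[0.002,0,0],"grip":255}])

```text
clock: 12.65
tool_pos: [0.5742, -0.2004, 0.0539]
eef_rot: [-0.11, 0.993, 0.045, -0.002]
contact_force: [8.5, -1.4, -4.0]
opening: 0.447
finger_force: 35.0
```

Run:
```python
from h import *
s=r.get_state();print(inF(s['tool_pos']),R.from_euler('z',-FY).apply(s['contact_force']),s['moment'],s['eef_rot'])
```

```text
[0.00319292 0.00032618 0.05387857] [ 7.94931147 -3.17938249 -3.98731864] [-0.40216893 -1.7157841   0.02730213] [-0.10999561  0.99290467  0.04514466 -0.00180094]
```

Call:
carry_out(plan=[{"rot":[0,0,0],"xyz":[0.0005,0,0.001],"grip":255},{"rot":[0,0,0],"xyz":[0.001,0,0.0015],"grip":255},{"rot":[0,0,0],"xyz":[0.0015,0,0.0015],"grip":255},{"rot":[0,0,0],"xyz":[0.0015,0,0.0015],"grip":255}])

```text
clock: 12.98
tool_pos: [0.5743, -0.2004, 0.0538]
eef_rot: [-0.11, 0.993, 0.045, -0.0]
contact_force: [8.5, -2.1, 2.8]
opening: 0.442
finger_force: 35.0
```

Run:
```python
from h import *
s=r.get_state();print(inF(s['tool_pos']),R.from_euler('z',-FY).apply(s['contact_force']),s['moment'],s['eef_rot'])
i=r.snapshot('wrist');cv2.imwrite('pics/w6.png',cv2.resize(i[40:240,150:350,::-1],(600,600),interpolation=cv2.INTER_CUBIC))
```

```text
[0.00320551 0.00031039 0.0537619 ] [ 7.81971505 -3.91246436  2.79357756] [-0.24727411 -1.72172684  0.01496393] [-1.09923310e-01  9.92922478e-01  4.49641989e-02 -1.97333710e-04]
```

View pics/w6.png

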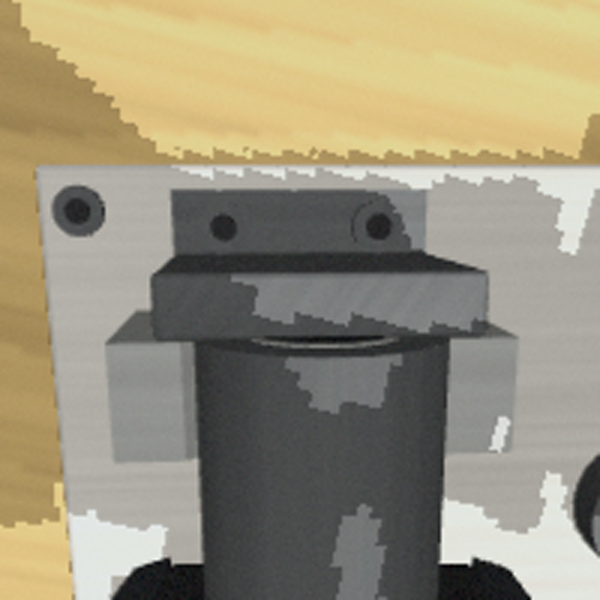

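The wrist crop shows the sleeve end flush against the stop plate (rows 330–345) with no gap, seated in the V. Further pushing no longer moves it, so I release and lift straight up.

Call:
carry_out(plan=[{"rot":[0,0,0],"xyz":[0,0,0],"grip":90},{"rot":[0,0,0],"xyz":[0,0,0],"grip":90},{"rot":[0,0,0],"xyz":[0,0,0],"grip":90},{"rot":[0,0,0],"xyz":[0,0,0],"grip":90},{"rot":[0,0,0],"xyz":[-0.001,0.002,-0.02],"grip":90},{"rot":[0,0,0],"xyz":[-0.001,0.005,-0.05],"grip":90},{"rot":[0,0,0],"xyz":[-0.001,0.008,-0.09],"grip":90},{"rot":[0,0,0],"xyz":[-0.001,0.012,-0.13],"grip":90}])

```text
clock: 13.7
tool_pos: [0.5689, -0.2002, 0.1826]
eef_rot: [-0.11, 0.993, 0.046, -0.007]
contact_force: [1.0, 0.3, -0.2]
opening: 0.647
finger_force: 0.0
```

Call:
carry_out(plan=[{"rot":[0,0,0],"xyz":[0,0.003,-0.04],"grip":90},{"rot":[0.045,0,0],"xyz":[0,0.007,-0.08],"grip":90},{"rot":[0.09,0,0],"xyz":[0,0.01,-0.11],"grip":60},{"rot":[0.09,0,0],"xyz":[0,0.01,-0.11],"grip":60},{"rot":[0.09,0,0],"xyz":[0,0.01,-0.11],"grip":60}])

```text
clock: 14.12
tool_pos: [0.5709, -0.1993, 0.2946]
eef_rot: [-0.111, 0.994, -0.0, 0.001]
contact_force: [0.3, -0.0, 0.1]
opening: 0.763
finger_force: 0.0
```

Run:
```python
from h import *
s=r.get_state();print(s['clock'],inF(s['tool_pos']),s['contact_force'],s['opening'])
i=r.snapshot('wrist');cv2.imwrite('pics/w7.png',cv2.resize(i[:,:,::-1],(800,600),interpolation=cv2.INTER_CUBIC))
c=cam('wrist',s)
for t in(1.85,1.9,1.95):print(t,proj(c,knob(t,.08,.189))/.64)
print('sleeve',proj(c,[fx(-.048,0,.083),fx(.048,0,.083),fx(.07,0,.077)])/.64)
print('yaw now',np.degrees(np.arctan2(*R.from_quat(s['eef_rot']).apply([1,0,0])[1::-1])))
K=knob(1.9);print(K)
go([*K[:2],.26],FY+np.pi/2-1.9);go([*K[:2],.29],FY+np.pi)
```

```text
14.1167 [1.53145711e-04 2.08745968e-03 2.94588566e-01] [ 0.32498376 -0.03462725  0.12956681] 0.7626127942781771
1.85 [[588.15277599 156.42176604]]
1.9 [[595.09443777 158.80336677]]
1.95 [[601.8508283  161.55131584]]
sleeve [[397.02284812 199.55769721]
 [397.1621436  317.82511429]
 [397.2487172  340.04802967]]
yaw now -167.2577390795638
[ 0.4740881  -0.11475483  0.172     ]
xyz [0.0746 0.1046 0.0327] rot [ 0.003  0.    -2.813]
xyz [0.0746 0.1046 0.0027] rot [ 0.    -0.002 -0.   ]
```

View pics/w7.png

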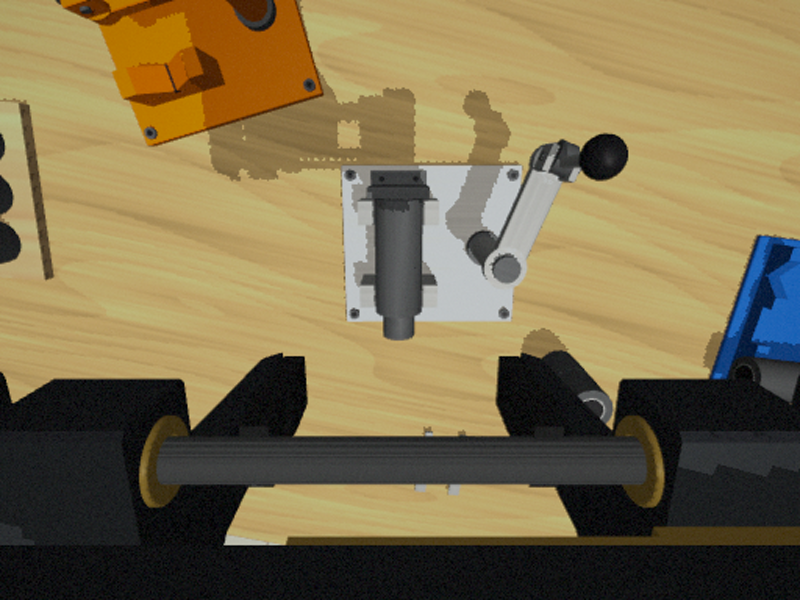

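The sleeve is home: shoulder at row 317 against a predicted 318, spigot end at 339. The knob is at (603,157). I turn the hand back about 199° the way the joint range allows, over the knob.

Call:
carry_out(plan=[{"rot":[0,0,0.99],"xyz":[0.077,0.107,0.01],"grip":60},{"rot":[0,0,0.99],"xyz":[0.077,0.107,0.01],"grip":60},{"rot":[0,0,0.99],"xyz":[0.077,0.107,0.01],"grip":60},{"rot":[0,0,0.99],"xyz":[0.077,0.107,0.01],"grip":60},{"rot":[0,0,0.99],"xyz":[0.077,0.107,0.01],"grip":60},{"rot":[0,0,0.99],"xyz":[0.077,0.107,0.01],"grip":60},{"rot":[0,0,0.99],"xyz":[0.077,0.107,0.01],"grip":60},{"rot":[0,0,0.99],"xyz":[0.077,0.107,0.01],"grip":60}])

```text
clock: 14.83
tool_pos: [0.4704, -0.1137, 0.2809]
eef_rot: [0.379, 0.925, -0.0, -0.003]
contact_force: [-0.0, 0.3, -0.3]
opening: 0.762
finger_force: 0.0
```

Call:
carry_out(plan=[{"rot":[0,0,0.99],"xyz":[0,0,0],"grip":60},{"rot":[0,0,0.99],"xyz":[0,0,0],"grip":60},{"rot":[0,0,0.99],"xyz":[0,0,0],"grip":60},{"rot":[0,0,0.99],"xyz":[0,0,0],"grip":60},{"rot":[0,0,0.99],"xyz":[0,0,0],"grip":60},{"rot":[0,0,0.99],"xyz":[0,0,0],"grip":60},{"rot":[0,0,0.99],"xyz":[0,0,0],"grip":60},{"rot":[0,0,0.99],"xyz":[0,0,0],"grip":60}])

```text
clock: 15.5
tool_pos: [0.4704, -0.1137, 0.2808]
eef_rot: [0.773, 0.634, -0.002, -0.002]
contact_force: [0.6, 0.3, 0.8]
opening: 0.761
finger_force: 0.0
```

Call:
carry_out(plan=[{"rot":[0,0,0.99],"xyz":[0,0,0],"grip":60},{"rot":[0,0,0.99],"xyz":[0,0,0],"grip":60},{"rot":[0,0,0.99],"xyz":[0,0,0],"grip":60},{"rot":[0,0,0.99],"xyz":[0,0,0],"grip":60},{"rot":[0,0,0.99],"xyz":[0,0,0],"grip":60},{"rot":[0,0,0.99],"xyz":[0,0,0],"grip":60},{"rot":[0,0,0.99],"xyz":[0,0,0],"grip":60},{"rot":[0,0,0.99],"xyz":[0,0,0],"grip":60}])

```text
clock: 16.17
tool_pos: [0.4704, -0.1136, 0.2808]
eef_rot: [0.982, 0.191, -0.003, -0.001]
contact_force: [-0.5, -0.7, 0.8]
opening: 0.762
finger_force: 0.0
```

Run:
```python
from h import *
s=r.get_state();print(s['clock'],s['q'],s['opening'])
K=knob(1.92);go([*K[:2],.27],FY+np.pi/2-1.92)
```

```text
16.1667 [ 0.23679282  0.44981849 -0.14187352  1.92021017  0.08676207  0.78371197
 -1.13963187] 0.7622315173735398
xyz [0.0039 0.0011 0.0108] rot [-0.002  0.006  0.512]
```

Call:
carry_out(plan=[{"rot":[0,0.004,0.51],"xyz":[0.003,0.001,0],"grip":60},{"rot":[0,0.004,0.51],"xyz":[0.003,0.001,0.01],"grip":60},{"rot":[0,0.004,0.51],"xyz":[0.003,0.001,0.02],"grip":60},{"rot":[0,0.004,0.51],"xyz":[0.003,0.001,0.03],"grip":60},{"rot":[0,0.004,0.51],"xyz":[0.003,0.001,0.05],"grip":60},{"rot":[0,0.004,0.51],"xyz":[0.003,0.001,0.08],"grip":60},{"rot":[0,0.004,0.51],"xyz":[0.003,0.001,0.108],"grip":80},{"rot":[0,0.004,0.51],"xyz":[0.003,0.001,0.108],"grip":120}], squeeze=15)

```text
clock: 16.83
tool_pos: [0.4703, -0.1125, 0.1694]
eef_rot: [0.998, -0.059, -0.005, -0.001]
contact_force: [-0.8, 0.9, -0.7]
opening: 0.637
finger_force: 0.0
```

Call:
carry_out(plan=[{"rot":[0,0,0],"xyz":[0,0,0],"grip":255},{"rot":[0,0,0],"xyz":[0,0,0],"grip":255},{"rot":[0,0,0],"xyz":[0,0,0],"grip":255},{"rot":[0,0,0],"xyz":[0,0,0],"grip":255},{"rot":[0,0,0],"xyz":[0,0,0],"grip":255},{"rot":[0,0,0],"xyz":[0,0,0],"grip":255},{"rot":[0,0,0],"xyz":[0,0,0],"grip":255}])

```text
clock: 17.42
tool_pos: [0.4756, -0.1129, 0.1758]
eef_rot: [0.998, -0.059, 0.002, -0.001]
contact_force: [0.5, -0.2, 7.5]
opening: 0.258
finger_force: 15.0
```

Run:
```python
from h import *
s=r.get_state();v=inF(s['tool_pos'])-[0,.08,0];print(s['opening'],s['finger_force'],s['contact_force'],'r',np.hypot(*v[:2]),'t',np.arctan2(-v[0],-v[1]),v)
x=R.from_quat(s['eef_rot']).apply([1,0,0]);print('yaw->t',FY+np.pi/2-np.arctan2(x[1],x[0]))
for t in(1.8,1.0,0):go(knob(t,.081,.173),FY+np.pi/2-t)
```

```text
0.2579826025296971 15.000464916229248 [ 0.47525452 -0.22925854  7.54521466] r 0.07870848736947551 t 1.9258515598072945 [-0.07379923  0.02736239  0.17582595]
yaw->t 1.9104396662973198
xyz [-0.0018  0.0101  0.0028] rot [-0.001 -0.005 -0.11 ]
xyz [0.029  0.0652 0.0029] rot [ 0.001 -0.005 -0.91 ]
xyz [0.1057 0.0776 0.0032] rot [ 0.004 -0.004 -1.91 ]
```

Call:
carry_out(plan=[{"rot":[0,0,-0.12],"xyz":[0.0006,0.0096,0],"grip":255},{"rot":[0,0,-0.24],"xyz":[0.0023,0.019,0],"grip":255},{"rot":[0,0,-0.36],"xyz":[0.0051,0.0282,0],"grip":255},{"rot":[0,0,-0.48],"xyz":[0.009,0.0369,0],"grip":255},{"rot":[0,0,-0.6],"xyz":[0.014,0.0452,0],"grip":255},{"rot":[0,0,-0.72],"xyz":[0.0199,0.0528,0],"grip":255},{"rot":[0,0,-0.84],"xyz":[0.0266,0.0596,0],"grip":255},{"rot":[0,0,-0.96],"xyz":[0.0341,0.0655,0],"grip":255}])

```text
clock: 18.08
tool_pos: [0.5001, -0.1817, 0.1758]
eef_rot: [0.911, 0.412, 0.001, -0.0]
contact_force: [-3.8, 2.5, 8.4]
opening: 0.261
finger_force: 15.0
```

Run:
```python
from h import *
s=r.get_state();v=inF(s['tool_pos'])-[0,.08,0];print(s['opening'],s['finger_force'],s['contact_force'],'r',np.hypot(*v[:2]),'t',np.arctan2(-v[0],-v[1]),v)
x=R.from_quat(s['eef_rot']).apply([1,0,0]);print('yaw->t',FY+np.pi/2-np.arctan2(x[1],x[0]))
for t in(.8,.6,.4,.2,0):go(knob(t,.081,.173),FY+np.pi/2-t)
```

```text
0.26067265644815685 14.999240202414512 [-3.7655232   2.49521924  8.38068273] r 0.07918205698396814 t 0.96437830593726 [-0.06506348 -0.04512806  0.17575464]
yaw->t 0.9437536136489856
xyz [-0.001   0.0132  0.0028] rot [ 0.    -0.001 -0.144]
xyz [0.0029 0.0289 0.0028] rot [ 0.    -0.001 -0.344]
xyz [0.0098 0.0435 0.0028] rot [ 0.    -0.001 -0.544]
xyz [0.0196 0.0565 0.0028] rot [ 0.    -0.001 -0.744]
xyz [0.0316 0.0672 0.0028] rot [ 0.001 -0.001 -0.944]
```

Call:
carry_out(plan=[{"rot":[0,0,-0.12],"xyz":[0.0006,0.0096,0],"grip":255},{"rot":[0,0,-0.24],"xyz":[0.0023,0.019,0],"grip":255},{"rot":[0,0,-0.36],"xyz":[0.0051,0.0282,0],"grip":255},{"rot":[0,0,-0.48],"xyz":[0.009,0.0369,0],"grip":255},{"rot":[0,0,-0.6],"xyz":[0.014,0.0452,0],"grip":255},{"rot":[0,0,-0.72],"xyz":[0.0199,0.0528,0],"grip":255},{"rot":[0,0,-0.84],"xyz":[0.0266,0.0596,0],"grip":255},{"rot":[0,0,-0.93],"xyz":[0.032,0.064,0],"grip":255}])

```text
clock: 18.75
tool_pos: [0.5695, -0.2007, 0.1758]
eef_rot: [0.63, 0.776, 0.0, 0.0]
contact_force: [-4.3, 0.2, 8.5]
opening: 0.26
finger_force: 15.0
```

Call:
carry_out(plan=[{"rot":[0,0,-0.01],"xyz":[0,0.002,0],"grip":255},{"rot":[0,0,-0.01],"xyz":[0,0.004,0],"grip":255},{"rot":[0,0,-0.01],"xyz":[0,0.004,0],"grip":255},{"rot":[0,0,-0.01],"xyz":[0,0.004,0],"grip":255}])

```text
clock: 19.08
tool_pos: [0.5704, -0.2008, 0.1757]
eef_rot: [0.629, 0.777, -0.002, -0.001]
contact_force: [-9.5, -0.9, 12.0]
opening: 0.256
finger_force: 15.0
```

Run:
```python
from h import *
s=r.get_state();v=inF(s['tool_pos'])-[0,.08,0];print(s['clock'],s['opening'],s['finger_force'],R.from_euler('z',-FY).apply(s['contact_force']),'r',np.hypot(*v[:2]),'t',np.arctan2(-v[0],-v[1]),v)
x=R.from_quat(s['eef_rot']).apply([1,0,0]);print('yaw->t',FY+np.pi/2-np.arctan2(x[1],x[0]))
```

```text
19.0833 0.2557414055417126 15.000030048249755 [-9.50788029  1.18694589 11.98263628] r 0.07919458793390811 t 0.008100778720976117 [-0.00064153 -0.07919199  0.17567202]
yaw->t 0.011006784341484055
```

The strap is at its hard stop (t≈0). Now I fold the lever over, outwards along tool −x and down.

Call:
carry_out(plan=[{"rot":[0,0,0],"xyz":[-0.0097,-0.001,0.0007],"grip":255},{"rot":[0,0,0],"xyz":[-0.0192,-0.002,0.0029],"grip":255},{"rot":[0,0,0],"xyz":[-0.0283,-0.002,0.0065],"grip":255},{"rot":[0,0,0],"xyz":[-0.0367,-0.002,0.0113],"grip":255},{"rot":[0,0,0],"xyz":[-0.0443,-0.002,0.0174],"grip":255},{"rot":[0,0,0],"xyz":[-0.0509,-0.002,0.0246],"grip":255},{"rot":[0,0,0],"xyz":[-0.0564,-0.002,0.0327],"grip":255},{"rot":[0,0,0],"xyz":[-0.0595,-0.002,0.039],"grip":255}], squeeze=20)

```text
clock: 19.75
tool_pos: [0.5837, -0.2597, 0.1346]
eef_rot: [0.629, 0.777, 0.0, 0.0]
contact_force: [-5.4, -0.4, 4.3]
opening: 0.254
finger_force: 20.1
```

Run:
```python
from h import *
s=r.get_state();v=inF(s['tool_pos']);print(s['clock'],s['opening'],s['finger_force'],R.from_euler('z',-FY).apply(s['contact_force']),v)
```

```text
19.75 0.25429074473475494 20.13349000364542 [-5.39376338  0.84695681  4.34542317] [-0.00067031 -0.05965308  0.1346214 ]
```

Call:
carry_out(plan=[{"rot":[0,0,0],"xyz":[-0.001,0,0.003],"grip":255},{"rot":[0,0,0],"xyz":[-0.002,0,0.006],"grip":255},{"rot":[0,0,0],"xyz":[-0.002,0,0.009],"grip":255},{"rot":[0,0,0],"xyz":[-0.002,0,0.013],"grip":255},{"rot":[0,0,0],"xyz":[-0.002,0,0.013],"grip":255},{"rot":[0,0,0],"xyz":[-0.002,0,0.013],"grip":255}])

```text
clock: 20.25
tool_pos: [0.5845, -0.2626, 0.1245]
eef_rot: [0.629, 0.777, -0.001, 0.002]
contact_force: [-7.4, -2.1, 13.4]
opening: 0.25
finger_force: 20.0
```

Run:
```python
from h import *
s=r.get_state();v=inF(s['tool_pos']);print(s['clock'],s['opening'],s['finger_force'],R.from_euler('z',-FY).apply(s['contact_force']),v)
```

```text
20.25 0.24987775568290754 20.044274255633354 [-7.67793028 -0.44029192 13.42270836] [-0.00044797 -0.06261571  0.12451511]
```

No picture views are left, so I check by force and by code. I release, lift, then press the knob top with shut fingers (expected contact at z≈0.153).

Call:
carry_out(plan=[{"rot":[0,0,0],"xyz":[0,0,-0.005],"grip":120},{"rot":[0,0,0],"xyz":[0,0,-0.005],"grip":120},{"rot":[0,0,0],"xyz":[0,0,-0.005],"grip":120},{"rot":[0,0,0],"xyz":[0,0,-0.005],"grip":120},{"rot":[0,0,0],"xyz":[0,0,-0.03],"grip":120},{"rot":[0,0,0],"xyz":[0,0,-0.06],"grip":120},{"rot":[0,0,0],"xyz":[0,0,-0.075],"grip":255},{"rot":[0,0,0],"xyz":[0,0,-0.075],"grip":255}])

```text
clock: 20.92
tool_pos: [0.588, -0.2599, 0.2015]
eef_rot: [0.628, 0.778, 0.003, 0.004]
contact_force: [0.7, -0.7, 0.7]
opening: 0.402
finger_force: 0.0
```

Call:
carry_out(plan=[{"rot":[0,0,0],"xyz":[0,0,0],"grip":255},{"rot":[0,0,0],"xyz":[0,0,0],"grip":255},{"rot":[0,0,0],"xyz":[0,0,0],"grip":255},{"rot":[0,0,0],"xyz":[0,0,0],"grip":255},{"rot":[0,0,0],"xyz":[0,0,0],"grip":255},{"rot":[0,0,0],"xyz":[0,0,0],"grip":255}])

```text
clock: 21.42
tool_pos: [0.5847, -0.2601, 0.1973]
eef_rot: [0.629, 0.778, 0.001, 0.0]
contact_force: [-0.3, 0.6, 0.2]
opening: 0.008
finger_force: 0.0
```

Run:
```python
from h import *
s=r.get_state();print(s['clock'],s['opening'],s['contact_force'],inF(s['tool_pos']))
go(fx(0,-.0626,.158),FY+np.pi/2);go(fx(0,-.0626,.15),FY+np.pi/2)
```

```text
21.4167 0.007780060685714462 [-0.26955455  0.56355363  0.16464764] [ 0.0002973  -0.06018927  0.19732842]
xyz [-0.0025 -0.0004  0.0393] rot [ 0.002 -0.001 -0.01 ]
xyz [-0.0025 -0.0004  0.0473] rot [ 0.002 -0.001 -0.01 ]
```

Call:
carry_out(plan=[{"rot":[0,0,0],"xyz":[-0.002,0,0.02],"grip":255},{"rot":[0,0,0],"xyz":[-0.002,0,0.035],"grip":255},{"rot":[0,0,0],"xyz":[-0.002,0,0.041],"grip":255},{"rot":[0,0,0],"xyz":[-0.002,0,0.044],"grip":255},{"rot":[0,0,0],"xyz":[-0.002,0,0.047],"grip":255},{"rot":[0,0,0],"xyz":[-0.002,0,0.047],"grip":255},{"rot":[0,0,0],"xyz":[-0.002,0,0.047],"grip":255}])

```text
clock: 22.0
tool_pos: [0.5846, -0.2624, 0.1532]
eef_rot: [0.629, 0.778, 0.0, 0.001]
contact_force: [-6.2, 1.0, 12.0]
opening: 0.009
finger_force: 5.9
```

Run:
```python
from h import *
s=r.get_state();print(s['clock'],s['contact_force'],inF(s['tool_pos']))
```

```text
22.0 [-6.20736417  0.99354368 12.02637849] [-0.00029661 -0.0625073   0.15317246]
```

Call:
carry_out(plan=[{"rot":[0,0,0],"xyz":[0,0,0.0015],"grip":255},{"rot":[0,0,0],"xyz":[0,0,0.003],"grip":255},{"rot":[0,0,0],"xyz":[0,0,0.003],"grip":255},{"rot":[0,0,0],"xyz":[0,0,0.003],"grip":255}])

```text
clock: 22.33
tool_pos: [0.5848, -0.2626, 0.1525]
eef_rot: [0.629, 0.777, 0.0, 0.001]
contact_force: [-10.5, 1.4, 25.3]
opening: 0.007
finger_force: 12.6
```

Call:
carry_out(plan=[{"rot":[0,0,0],"xyz":[0,0,-0.02],"grip":255},{"rot":[0,0,0],"xyz":[0,0,-0.06],"grip":255},{"rot":[0,0,0],"xyz":[0,0,-0.1],"grip":255},{"rot":[0,0,0],"xyz":[0,0,-0.14],"grip":255},{"rot":[0,0,0],"xyz":[0,0,-0.16],"grip":255},{"rot":[0,0,0],"xyz":[0,0,-0.16],"grip":255},{"rot":[0,0,0],"xyz":[0,0,-0.16],"grip":255}])

```text
clock: 22.92
tool_pos: [0.5859, -0.2621, 0.3098]
eef_rot: [0.629, 0.778, 0.002, 0.002]
contact_force: [-0.5, 0.6, 0.4]
opening: 0.005
finger_force: 0.0
```

Run:
```python
from h import *
r.snapshot('side')
s=r.get_state();c=cam('wrist',s);i=r.snapshot('wrist');print(s['clock'],s['contact_force'])
# knob blob: very dark pixels near predicted position
for nm,P in(('folded',fx(0,-.0626,.141)),('upright',fx(0,0,.189))):print(nm,proj(c,P))
g=i.max(2);u0,v0=proj(c,fx(0,-.0626,.141))[0].astype(int)
print('u0v0',u0,v0)
m=(g<35).astype(np.uint8);n,l,st,ce=cv2.connectedComponentsWithStats(m)
for a,b in zip(st,ce):
    if 60<a[4]<3000:print(a,b)
# sleeve ends along axis
for y in(-.012,.012):
  L=proj(c,[fx(x,y,.078) for x in np.arange(-.056,.085,.003)]).round().astype(int);print([int(g[v,u]) if 0<=v<384 and 0<=u<512 else -1 for u,v in L])
```

```text
22.9667 [ 0.48558297 -0.78141248 -0.72548018]
folded [[255.21506212 177.34335286]]
upright [[254.33538307 120.69355084]]
u0v0 255 177
[405   4  29  60 238] [413.90756303  35.61344538]
[246 168  20  19 269] [255.40892193 176.82527881]
[  0 239  13  43 318] [  4.01886792 263.96540881]
[501 242  11  40 220] [507.87727273 266.99090909]
[ 96 244  17  26 122] [105.2704918  256.31967213]
[ 129  308  110   35 1473] [188.43177189 330.55397149]
[ 80 310  24  11 199] [ 90.27135678 314.21105528]
[275 310  45  33 391] [290.48081841 327.95652174]
[318 321  68  16 476] [350.21638655 329.90966387]
[245 323   6  20  62] [246.79032258 333.16129032]
[98, 97, 95, 64, 63, 64, 62, 74, 67, 68, 56, 47, 49, 50, 56, 70, 108, 62, 155, 168, 104, 86, 103, 57, 73, 70, 68, 68, 68, 69, 69, 66, 71, 70, 72, 97, 110, 110, 110, 140, 132, 138, 195, 191, 195, 196, 193, 191]
[98, 99, 97, 85, 86, 86, 85, 86, 86, 84, 86, 85, 88, 54, 59, 179, 188, 182, 184, 197, 198, 189, 186, 98, 83, 84, 82, 86, 83, 82, 83, 82, 80, 83, 85, 76, 75, 74, 74, 72, 70, 66, 196, 196, 191, 197, 196, 195]
```

The knob blob is at (255.4,176.8) against a predicted folded position of (255.2,177.3). The sleeve runs from x≈−48 to +70 mm, so it is home, and the arm is clear. Handing in.

```bash
python3 -c "
from plant import r
print(r.finish_job())"
```

```text
the job is handed in; nothing more can be done
None
```

The stepped sleeve lies in the V-blocks with its full-diameter end against the stop, the strap is across it at its hard stop, and the cam lever is folded right down; I handed the job in at about 23 s, but no verdict came back.

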